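# Lock the bowl of an air filter in the bench V-rest

## Task

The air filter stands upside down on the bench and its bowl only sits loosely on top, with its three pins on the rim. First slide the filter into the wooden V-rest until its round body is home against both faces and its rear nipple is in the gap, so that it cannot turn; then turn the bowl clockwise (seen from above) until its pins drop into the slots, press it down and twist it on clockwise to the stop, and let it spring up into lock. Leave the filter standing in the V-rest and do not disturb the bottle and the jar beside the V-rest or the blow gun.

Things in the scene. Friction and masses are not known exactly. Their poses are not given: they have to be found in the camera images.
- v_rest: Fixed V-rest: two pale wood cheeks, 40 mm high, screwed to the table, steel strap behind. Their upright faces form a 90-degree V, open towards the robot (-x), 124 mm wide at the mouth; at its bottom the cheeks leave a 26 mm wide, 34 mm long gap, flared at its mouth, for the filter's rear nipple. Origin: on the table where the faces would meet; x points horizontally into the V (the way to push).
- v_seat (a point): Where the axis of the filter's round body lies once it rests against both faces of the V: 57 mm in front (-x) of the V-rest's origin, level with the cheeks' tops. Axes as v_rest.
- head_rim (a point): Filter head: loose upright aluminium cylinder, 80 mm diameter, 85 mm high, 0.6 kg, open mouth up (inner diameter 64 mm). This point: centre of the mouth, level with the rim. z up; x along the brass rear nipple (18 mm thick, 25 mm above the table, rounded tip 80 mm from the axis), -x along the front nipple.
- head_front_nut (a point): Middle of the brass hexagon (34 mm over corners, 18 mm long) on the head's front nipple, 71 mm from the axis along -x, 25 mm above the table. Its flat front face, 80 mm from the axis, is a good place to push. In front of it a steel stem, 13 mm thick, runs on to 120 mm from the axis. Axes as head_rim.
- slot_1 (a point): Entry of the first of three L-shaped slots through the head's sleeve, at the rim on the front-nipple side, 36 mm from the axis; the others lie at +60 and -60 degrees from the head's x. Entries are 18 mm wide and go 26 mm down; there a 14 mm high level run leads clockwise (from above) to an end wall, the stop. The last 14 mm of the run has a notch in its roof, 4 mm higher. Axes as head_rim.
- notch_1 (a point): Centre of a pin when locked in the notch of slot_1: 40 mm from the head's axis, 72 mm above the head's foot, 0.70 rad clockwise (from above) of the slot's entry. Axes as head_rim.
- notch_2 (a point): The same for the slot at +60 degrees from the head's x.
- notch_3 (a point): The same for the slot at -60 degrees from the head's x.
- bowl_grip (a point): Bowl: dark metal cylinder, 60 mm diameter, 104 mm long, 0.22 kg, mouth down in the head, axis z up. On its flat top a bar, 52 mm long (x), 16 mm thick (y), 24 mm high, serves to turn it. This point: middle of the bar, on the axis, 12 mm above the flat top, 147 mm above the table at the start. Turning by the bar needs no grip: fingertips either side of it can press on the flat top and turn it.
- bowl_pin (a point): One of three round steel pins, 10 mm thick, that stick out of the bowl to 46 mm from its axis, 57 mm below bowl_grip, at 180, +60 and -60 degrees from the bowl's x; this is the one at 180, a point 40 mm from the axis. At the start the pins rest on the head's rim, 0.35 to 0.65 rad counter-clockwise (from above) of the slots: pins are over slots when the bowl's x is along the head's x.
- spring_plate (a joint): Hidden spring plate inside the head, m: 0 when free, negative when the bowl presses it down (900 N/m). With pins over the entries (within 0.1 rad) the bowl drops 12 mm on to it. Pushed 10 to 13 mm further (9 to 12 N) the pins are in the level run and the bowl turns 0.76 rad clockwise to the stop. Let go there, it rises 4 to 8 mm, pins in the notches, 18 mm lower than at the start; then this reads -0.008.
- oil_bottle_center (a point): Bystander: small white oil bottle with red spout, 44 mm diameter, 122 mm high, standing beside the V-rest; this point is on its axis 50 mm up.
- screw_jar_center (a point): Bystander: white jar with red lid, 64 mm diameter, 82 mm high; this point is on its axis, half-way up.
- blow_gun_center (a point): Bystander: red air blow gun lying flat, 122 x 115 x 22 mm; this point is at its middle, 11 mm up.
Things that resemble listed ones, but are neither listed nor needed, are in the scene too. Of the things like the part that bears bowl_grip, leave any that is purple; of the rest the larger one is meant.

How it is judged (in metres and radians):
On the way, in this order (a step that is already met when the one before it is completed fails the run):
1. the filter's body is home in the V-rest, against both faces, rear nipple in the gap (horizontal distance between head_rim and v_seat below 0.005 m and angle between the x axis of head_rim and the x axis of v_seat, either way round below 0.14 rad and angle between head_rim's own z axis and vertical below 0.06 rad), for 0.2 s.
2. with the filter home, the bowl's pins have dropped into the slots (horizontal distance between head_rim and v_seat below 0.006 m and angle between the x axis of head_rim and the x axis of v_seat, either way round below 0.14 rad and angle between head_rim's own z axis and vertical below 0.06 rad and z of bowl_pin in the frame of head_rim below -0.002 m), for 0.1 s.
At the end, for the whole second after the job is handed in: The filter stands upright in the V-rest, axis within 6 mm of the seat point, nipple along the gap within 8 degrees; the bowl is locked: each pin sits in a notch at its slot's end (pin within 6 mm of the notch centre), the bowl straight in the head within 4.6 degrees, let go (horizontal distance between head_rim and v_seat below 0.006 m and angle between the x axis of head_rim and the x axis of v_seat, either way round below 0.14 rad and angle between head_rim's own z axis and vertical below 0.06 rad and (distance between bowl_pin and notch_1 below 0.006 m or distance between bowl_pin and notch_2 below 0.006 m or distance between bowl_pin and notch_3 below 0.006 m) and angle between the z axis of bowl_grip and the z axis of head_rim, either way round below 0.08 rad); the robot touches nothing.
It fails at once if the bottle, the jar or the blow gun was moved more than 40 mm or knocked over (distance of any of oil_bottle_center, screw_jar_center, blow_gun_center from where it was at the start of the episode above 0.04 m or angle between any of oil_bottle_center, screw_jar_center's own z axis and vertical above 0.5 rad).
It also fails if it takes over 64 s, if anything falls off the work surface, if the arm or the gripper's body presses on something with over 40 N, if the wrist force passes 120 N, or if a joint passes its speed limit or range.

## Robot

A 6-joint arm with a two-finger parallel gripper is mounted at the origin on a cart in front of the work surface, level with it; the furniture and walls round the work are solid. World frame = base frame: x ahead of the robot, y to its left, z up, the work surface at z = 0. Lengths are in m, angles in degrees, forces in N, time in s.
With the tool pointing down it reaches from about 0.3 to 0.775 m from the base axis. Payload 14.6 kg.
Tool frame: the origin (TCP) lies midway between the tips of the shut fingers; the grasp point (between the pads) lies arm.grip_point_offset behind it (arm.grip_point_offset is the distance from the TCP to the grasp point, in m); z points along the fingers, y is the line along which they close (so a half turn about z gives the same grasp; the last joint's range is limited). The gripper opens to 85 mm and grips with 20 to 120 N. Pads are 22 mm wide; open, the fingers measure 114 mm over their backs; the gripper's body (76 mm by 85 mm) begins 54 mm behind the grasp point. The pads swing forward as they close: fully open they stand 13 mm farther back than shut.
Start: joints at [62.074, 17.183, 87.147, -0, 75.671, -3.816], TCP at [0.225, 0.502, 0.231] pointing down, gripper open.
Joint ranges: [-173.82, 173.82], [-45.26, 126.66], [13.44, 144.39], [-59.66, 239.66], [0, 175.72], [-146.38, 146.38]. Speed limits (degrees/s): [127.2, 127.2, 147.25, 180, 180, 180].

## Interface

Orientations are given as [roll, pitch, yaw] about the fixed x, y, z axes, in that order (R = Rz(yaw) Ry(pitch) Rx(roll)).
In Python, from station import arm, grab_frame, calibration gives the robot as it stands. Calls block until the motion is done:
- arm.goto(position, orientation): joint-space move of the TCP to a pose.
- arm.move_straight(position, rotation=None, max_speed=0.15, stop_force=None): straight line of the TCP; rotation=None keeps the orientation; max_speed is the mean speed in m/s. With stop_force (N) it stops when the force on the tool has changed by that much, and returns True; else False.
- arm.set_joints(angles): joint-space move.
- arm.let_go() and arm.close(force=None): open the fingers fully, or close them until they stop; force is the grip in N (None keeps the last).
- arm.wait(seconds).
- arm.ik(position, orientation): joint angles nearest the present ones, or None.
- arm.sense(): the state.
- grab_frame(name): name is "scene" or "top" or "wrist"; returns the picture (400x640x3 uint8, blue, green, red); there is no depth.
- calibration(name): a dict with "fx", "fy", "cx", "cy" (pixels), "extrinsics" (4x4, takes a point from camera to world coordinates). Camera axes: x right, y down, z forward; pixel columns grow to the right and rows downward; lengths in m; the calibration is good to about 2 mm. A picture is of the moment at which its call begins: read the wrist's pose just before it. calibration takes no time and is no camera call; for the wrist camera it gives the pose at the moment of the call.
A pose or a line that the arm cannot do raises arm.MotionError and nothing moves.
- arm.job_done(): hands the job in; it is judged then, once.
The state is a dict: "clock": time; "joint_pos": joint angles; "joint_vel": joint speeds; "effort": joint torques, N m; "tool_pos": TCP position; "ee_rot": TCP orientation; "ft_force": force on the tool from outside, world axes, zero at the start; "wrist_torque": the same for the moment, N m; "width": finger opening in m; "grip_force": force on a finger pad.
Only numpy, scipy, OpenCV 4.12 (cv2) and the standard library are available. Lean on these libraries where they do the work, as an engineer would, in place of code of your own. Each camera call takes 0.05 s, during which the arm holds its last target. There are 200 camera calls.

## Working session

There is one attempt and no reset: what is moved stays moved. The work goes in short steps, each a Python script; the robot and the scene stay as the last script left them, time stands still between calls to the robot, and variables do not carry over. Pictures are saved under pics/ and viewed, at most 10 in all, crops included, and the job is handed in when it is done.

```bash
mkdir -p pics; ls; python3 - <<'E'
from station import arm, grab_frame, calibration
import cv2
for n in ("scene","top"):
    im=grab_frame(n); cv2.imwrite(f"pics/{n}0.png",im)
    c=calibration(n); print(n,c)
print(arm.sense()["clock"],arm.grip_point_offset)
E
```

```text
pics
scene {'fx': 487.89437220179536, 'fy': 487.89437220179536, 'cx': 322.52870098655615, 'cy': 201.08631570904322, 'extrinsics': array([[ 0.81722482, -0.32069071,  0.47885391,  0.10329052],
       [-0.57587025, -0.4871706 ,  0.65653504, -0.60739918],
       [ 0.02273886, -0.81229445, -0.58280414,  0.72412066],
       [ 0.        ,  0.        ,  0.        ,  1.        ]])}
top {'fx': 379.34634404391863, 'fy': 379.34634404391863, 'cx': 321.28631149997386, 'cy': 202.80414422137446, 'extrinsics': array([[-0.00695308, -0.99257281,  0.1214532 ,  0.4684908 ],
       [-0.99955002,  0.01044272,  0.02811951,  0.05661618],
       [-0.02917896, -0.12120303, -0.99219878,  1.0731048 ],
       [ 0.        ,  0.        ,  0.        ,  1.        ]])}
0.1 0.0187
```

View pics/scene0.png

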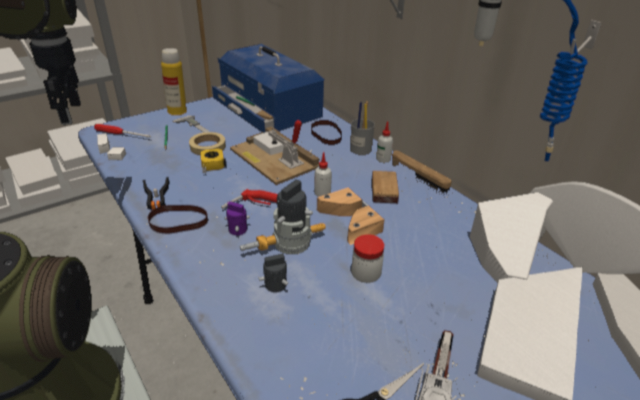

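View pics/top0.png

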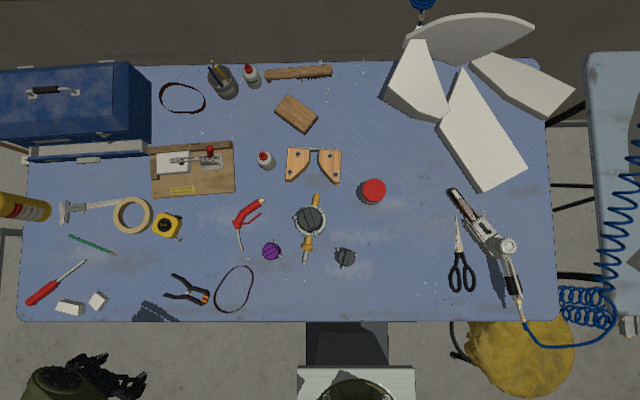

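The top view shows the filter at (310,220) with a dark bowl on it and the V-rest at (314,165). Beside the rest are the bottle (265,158), the jar (373,190) and the blow gun (246,215). There are three bowl-like things: the dark one on the filter (310,220), a purple one (271,251), which I leave, and a small dark one (345,257). The one on the filter is not purple and is the larger, so it is the one meant. I'll confirm that in an enlarged crop.

```bash
python3 - <<'E'
import cv2
im=cv2.imread("pics/top0.png")[140:275,240:400]
cv2.imwrite("pics/topc.png",cv2.resize(im,None,fx=4.4,fy=4.4,interpolation=cv2.INTER_CUBIC))
im=cv2.imread("pics/scene0.png")[170:290,230:390]
cv2.imwrite("pics/scenec.png",cv2.resize(im,None,fx=5,fy=5,interpolation=cv2.INTER_CUBIC))
E
```

```text
(no output)
```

View pics/topc.png

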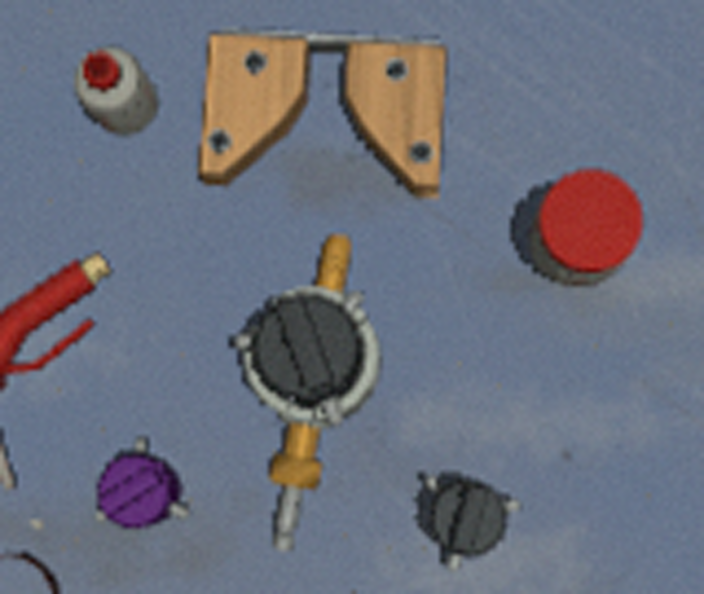

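View pics/scenec.png

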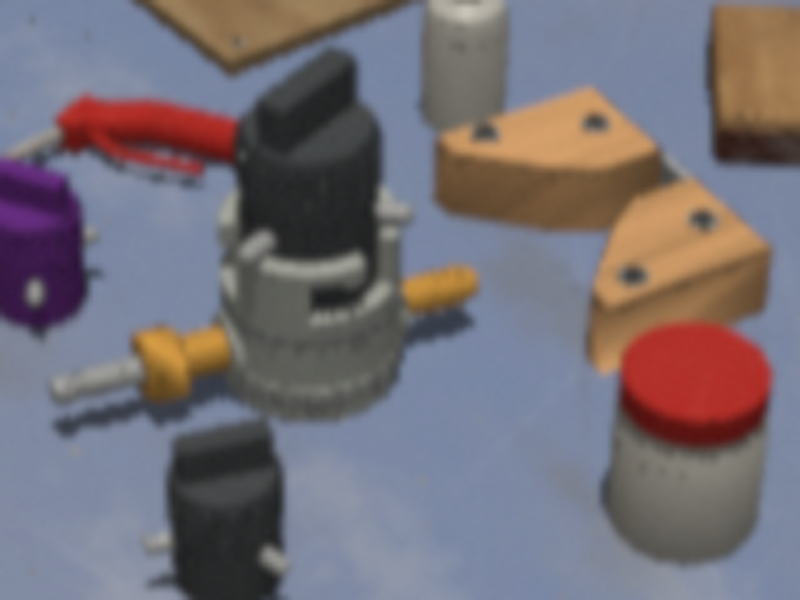

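```bash
cat > h.py <<'E'
from station import arm, grab_frame, calibration
import numpy as np, cv2
def ray(n,u,v,z,c=None):
    c=c or calibration(n); E=c["extrinsics"]
    d=E[:3,:3]@np.array([(u-c["cx"])/c["fx"],(v-c["cy"])/c["fy"],1])
    return E[:3,3]+d*(z-E[2,3])/d[2]
def tc(x,y,z): return ray("top",239.6+x/4.4,139.6+y/4.4,z)
def sc(x,y,z): return ray("scene",229.6+x/5,169.6+y/5,z)
E
python3 - <<'E'
from h import *
np.set_printoptions(precision=4,suppress=True)
for n,a in dict(gapL=(306,98,.04),gapR=(345,95,.04),backL=(308,39,.04),backR=(347,43,.04),mL=(226,179,.04),mR=(414,187,.04),
 rear=(341,238,.03),hex=(296,470,.035),stem=(284,548,.025),bowltop=(306,347,.135),barA=(276,303,.159),barB=(322,396,.159),
 bottle=(125,118,0.0),jar=(591,220,.082),gun=(95,265,.011)).items(): print(n,tc(*a))
print("scene")
for n,a in dict(gL=(660,152,.04),gR=(635,190,.04),mL=(440,145,.04),mR=(597,305,.04),rear=(478,278,.025),hexf=(138,360,.025),stem=(58,385,.025)).items(): print(n,sc(*a))
E
```

```text
gapL [0.7101 0.1189 0.04  ]
gapR [0.7117 0.0942 0.04  ]
backL [0.7484 0.1175 0.04  ]
backR [0.7454 0.0927 0.04  ]
mL [0.6587 0.1695 0.04  ]
mR [0.6522 0.0512 0.04  ]
rear [0.6218 0.0976 0.03  ]
hex [0.4763 0.1261 0.035 ]
stem [0.4283 0.1344 0.025 ]
bowltop [0.5445 0.1136 0.135 ]
barA [0.567  0.1287 0.159 ]
barB [0.5156 0.1035 0.159 ]
bottle [0.7077 0.2407 0.    ]
jar [ 0.6234 -0.0542  0.082 ]
gun [0.6088 0.2573 0.011 ]
scene
gL [0.7471 0.1149 0.04  ]
gR [0.7176 0.0972 0.04  ]
mL [0.6614 0.1783 0.04  ]
mR [0.6497 0.0389 0.04  ]
rear [0.628 0.099 0.025]
hexf [0.4701 0.1344 0.025 ]
stem [0.4334 0.1389 0.025 ]
```

```bash
python3 - <<'E'
from h import *
np.set_printoptions(precision=4,suppress=True)
a=np.radians(-10.7); C=np.array([.545,.113]); d=.096
P=C-d*np.array([np.cos(a),np.sin(a)])
s=arm.sense(); print(s["ee_rot"])
E=calibration("wrist")["extrinsics"]; print("wristcam",E[:3,3]-s["tool_pos"])
arm.goto([P[0],P[1],.10],[180,0,-10.7])
print(arm.sense()["joint_pos"])
arm.move_straight([P[0],P[1],.010],max_speed=.08,stop_force=10)
arm.close(40)
s=arm.sense(); print(s["clock"],s["tool_pos"],s["ee_rot"],s["width"],s["grip_force"],s["ft_force"])
cv2.imwrite("pics/t1.png",cv2.resize(np.hstack([grab_frame("top")[130:280,240:400],grab_frame("scene")[140:290,220:380]]),None,fx=2.5,fy=2.5,interpolation=cv2.INTER_CUBIC))
E
```

```text
[-179.9389   -0.0051  155.8905]
wristcam [-0.0686  0.0306  0.1441]
[ 11.7609  16.314  107.5542   0.0047  56.1118 112.3642]
3.8 [0.4507 0.1309 0.0101] [-179.9953   -0.0065  -10.6871] 0.01088482356278025 38.924206495285034 [-1.9803  0.8741  3.5847]
```

View pics/t1.png

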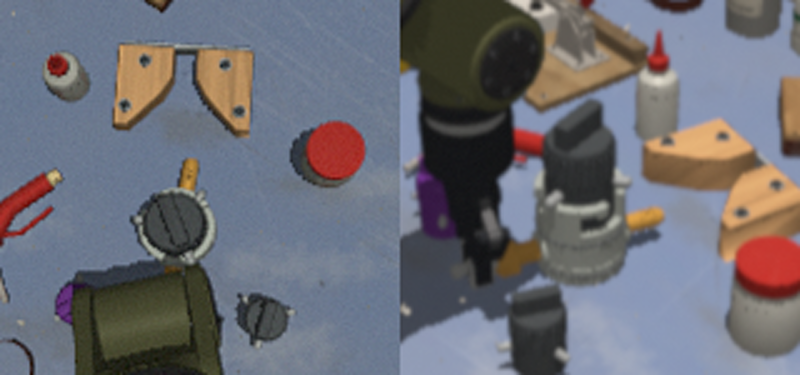

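The stem is gripped, and both views show the filter upright with the bowl still on it. Next I align it with the V axis and push.

```bash
python3 - <<'E'
from h import *
np.set_printoptions(precision=4,suppress=True)
a=np.radians(-3.); ux=np.array([np.cos(a),np.sin(a)]); S=np.array([.6605,.110]); d=.096
def go(back,sp,sf=None):
    P=S-(d+back)*ux
    r=arm.move_straight([P[0],P[1],.010],[180,0,-3.],max_speed=sp,stop_force=sf)
    s=arm.sense(); print(back,r,s["clock"],s["tool_pos"],s["ee_rot"][2],s["ft_force"],s["wrist_torque"],"eff d",(S-np.array(s["tool_pos"])[:2])@ux)
go(.05,.04)
im=grab_frame("top")
go(.015,.03,15)
im2=grab_frame("top")
f=lambda i:i[130:280,240:400]
cv2.imwrite("pics/t2.png",cv2.resize(np.hstack([f(im),f(im2)]),None,fx=2.5,fy=2.5,interpolation=cv2.INTER_CUBIC))
E
```

```text
0.05 False 5.6833 [0.5136 0.1176 0.0098] -3.0059609493487884 [-9.481   0.1434  8.5237] [0.0659 1.4172 0.0505] eff d 0.1470627311353352
0.015 False 7.05 [0.5487 0.1158 0.0099] -3.0052800765242518 [-8.9951  0.3092  8.7747] [0.0505 1.4302 0.0484] eff d 0.11194243307664699
```

View pics/t2.png

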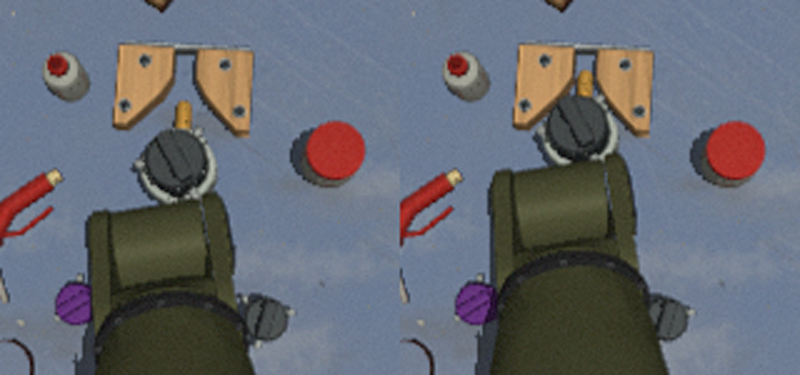

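The nipple tip is entering the gap, on the axis. I push on until contact.

```bash
python3 - <<'E'
from h import *
np.set_printoptions(precision=4,suppress=True)
a=np.radians(-3.); ux=np.array([np.cos(a),np.sin(a)]); S=np.array([.6605,.110])
def go(back,sp,sf=None):
    P=S-(.096+back)*ux
    r=arm.move_straight([P[0],P[1],.010],max_speed=sp,stop_force=sf)
    s=arm.sense(); print(back,r,s["clock"],s["tool_pos"],s["ee_rot"][2],s["ft_force"],s["wrist_torque"],s["width"],"eff d",(S-np.array(s["tool_pos"])[:2])@ux)
go(-.014,.02,25)
s=arm.sense();arm.let_go()
s=arm.sense(); print(s["clock"],s["ft_force"])
arm.move_straight([s["tool_pos"][0],s["tool_pos"][1],.15],max_speed=.15)
P=S+[-.15,.1]
arm.goto([P[0],P[1],.25],[180,0,-3])
im=grab_frame("top"); cv2.imwrite("pics/raw3.png",im); cv2.imwrite("pics/sc3.png",grab_frame("scene"))
cv2.imwrite("pics/t3.png",cv2.resize(im[140:250,250:390],None,fx=5,fy=5,interpolation=cv2.INTER_CUBIC))
print(arm.sense()["clock"])
E
```

```text
-0.014 True 8.0083 [0.5645 0.115  0.0096] -3.002775829732734 [-4.6418 -0.8163  8.1395] [-0.0746  0.6511 -0.0173] 0.011599553657938971 eff d 0.09609194754979966
8.7167 [-0.783   0.497   0.4071]
10.5417
```

View pics/t3.png

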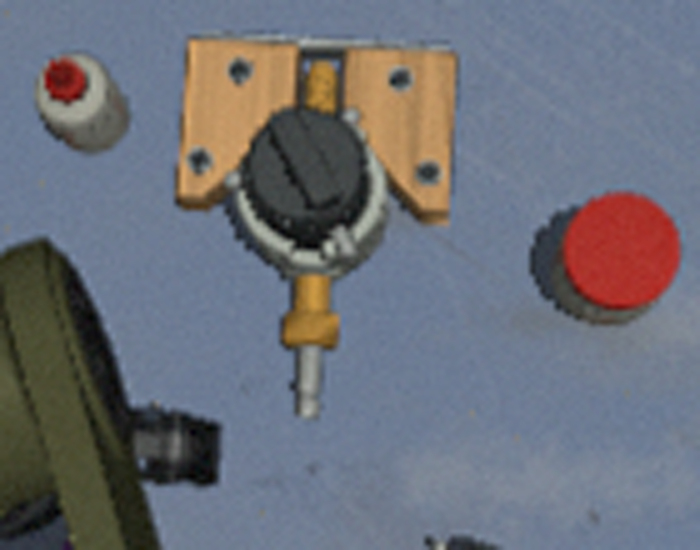

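```bash
python3 - <<'E'
from h import *
np.set_printoptions(precision=4,suppress=True)
t=lambda x,y,z: ray("top",249.6+x/5,139.6+y/5,z)
for n,a in dict(stem=(308,416,.025),hexfront=(309,345,.034),reartip=(322,62,.03),bowltopc=(303,164,.135),barA1=(266,124,.159),barA2=(293,110,.159),barB1=(308,210,.159),barB2=(343,200,.159),pin=(345,240,.09),pin2=(232,180,.09),pin3=(352,117,.09)).items(): print(n,t(*a))
im=cv2.imread("pics/raw3.png")[155:190,290:330]; s2=cv2.imread("pics/sc3.png")[145:255,255:365]
cv2.imwrite("pics/t4.png",np.hstack([cv2.resize(im,(400,350),interpolation=cv2.INTER_CUBIC),cv2.resize(s2,(350,350),interpolation=cv2.INTER_CUBIC)]))
E
```

```text
stem [0.5413 0.1146 0.025 ]
hexfront [0.5799 0.1135 0.034 ]
reartip [0.7407 0.1057 0.03  ]
bowltopc [0.6608 0.1106 0.135 ]
barA1 [0.6761 0.1274 0.159 ]
barA2 [0.683  0.1141 0.159 ]
barB1 [0.6329 0.1069 0.159 ]
barB2 [0.6377 0.0897 0.159 ]
pin [0.6291 0.0913 0.09  ]
pin2 [0.6619 0.1508 0.09  ]
pin3 [0.695  0.0871 0.09  ]
```

View pics/t4.png

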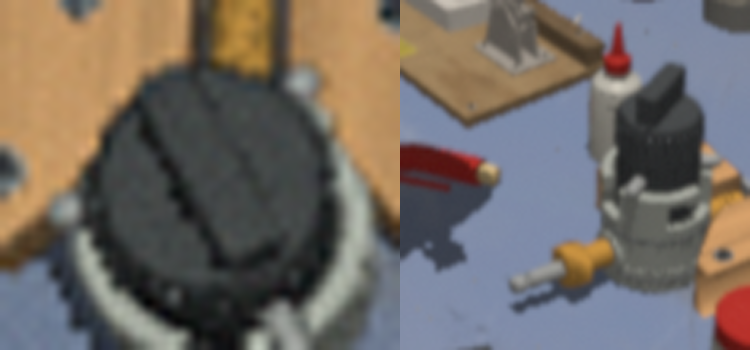

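The filter is home: its centre measures (0.661, 0.111) at yaw about -2.8°, with the bowl at about +27°. I'll grip the bar with the tool turned half round for wrist range, then turn the bowl to the slots and lower it.

```bash
cat >> h.py <<'E'
C=np.array([.6608,.1103])
def rep(t):
    s=arm.sense(); print(t,round(s["clock"],2),*[np.round(s[k],4) for k in ("tool_pos","ee_rot","ft_force","wrist_torque","width","grip_force")]); return s
def mv(z,yaw,sp=.03,sf=None,xy=C,t=""):
    r=arm.move_straight([xy[0],xy[1],z],[180,0,yaw+180 if yaw<0 else yaw-180],max_speed=sp,stop_force=sf); rep(f"{t} z{z} yaw{yaw} {r}")
    return r
E
python3 - <<'E'
from h import *
arm.goto([C[0],C[1],.20],[180,0,-153]); arm.wait(.2); s=rep("above"); print(s["joint_pos"])
if not mv(.138,27,.05,6):
    arm.close(25); rep("closed")
    for y in (17,7,-2.8): mv(.138,y,.02)
    mv(.127,-2.8,.02,15,t="drop")
E
```

```text
above 13.97 [0.6608 0.1103 0.2   ] [-1.799993e+02  4.000000e-03 -1.530061e+02] [-0.1799  0.1265 -0.848 ] [-0.0107 -0.0012 -0.0473] 0.0852 0.0
[ 6.34790851e+00  3.41314183e+01  6.71279436e+01  7.95321629e-04
  7.87367033e+01 -1.10646185e+02]
 z0.138 yaw27 False 15.37 [0.6609 0.1103 0.1384] [-1.799880e+02  3.360000e-02 -1.529997e+02] [ 0.5016  0.2543 -0.8094] [-0.0022  0.0104  0.0033] 0.0856 0.0
closed 16.0 [0.6608 0.1103 0.1381] [-1.799970e+02  8.100000e-03 -1.530026e+02] [-0.2978 -0.009   0.6613] [ 0.0119 -0.0452 -0.05  ] 0.0153 27.164
 z0.138 yaw17 False 16.32 [0.6609 0.1103 0.1381] [ 1.799997e+02  1.270000e-02 -1.628115e+02] [0.8521 0.1486 1.7817] [-0.0222 -0.0349 -0.0497] 0.0151 27.215
 z0.138 yaw7 False 16.65 [0.6606 0.1103 0.1376] [ 1.799969e+02 -4.140000e-02 -1.726806e+02] [-0.1245 -0.0284 -1.8672] [ 0.0706 -0.0079 -0.0262] 0.0154 26.9534
 z0.138 yaw-2.8 False 16.98 [0.6607 0.1103 0.1378] [-1.799974e+02 -2.020000e-02  1.775623e+02] [-0.2669  0.1575 -2.3726] [ 0.0155 -0.0271  0.0075] 0.0156 26.9526
drop z0.127 yaw-2.8 False 17.68 [0.6608 0.1103 0.1271] [-1.799993e+02  3.600000e-03  1.772081e+02] [-0.4731  0.0538 -1.5335] [ 0.0347  0.1168 -0.0342] 0.0153 27.0661
```

The bowl dropped 11 mm with no resistance, so the pins are in the slots. Now I press and twist.

```bash
python3 - <<'E'
from h import *
arm.wait(.2)
arm.close(60)
if not mv(.1145,-2.8,.02,25,t="press"):
    for y in (-12,-22,-32,-40,-44): 
        if mv(.1145,y,.02,25,t="twist"): break
    cv2.imwrite("pics/raw5.png",grab_frame("top"))
E
```

```text
press z0.1145 yaw-2.8 False 18.87 [0.6611 0.1103 0.1154] [1.799911e+02 7.380000e-02 1.772000e+02] [-3.7887 -0.8457 10.0137] [-0.1609  0.7388  0.0041] 0.0144 65.5798
twist z0.1145 yaw-12 False 19.18 [0.6615 0.1104 0.1156] [1.799565e+02 1.316000e-01 1.679563e+02] [-0.0428  0.3772  9.307 ] [-0.016   0.2476 -0.0961] 0.0146 65.452
twist z0.1145 yaw-22 False 19.5 [0.6616 0.1104 0.1157] [1.799231e+02 1.381000e-01 1.579560e+02] [0.589  0.2469 9.6763] [ 0.018   0.1362 -0.1024] 0.0146 65.4679
twist z0.1145 yaw-32 False 19.82 [0.6616 0.1104 0.1157] [1.798975e+02 1.286000e-01 1.479573e+02] [-0.2534 -0.1177  9.35  ] [ 0.0308  0.0771 -0.067 ] 0.0146 65.4762
twist z0.1145 yaw-40 False 20.12 [0.6616 0.1104 0.1157] [1.798808e+02 1.136000e-01 1.399528e+02] [ 0.3157 -0.3765  9.8751] [-0.0111  0.0825 -0.1206] 0.0147 65.4592
twist z0.1145 yaw-44 False 20.37 [0.6616 0.1104 0.1157] [1.798725e+02 1.071000e-01 1.359635e+02] [-0.5769  0.1855  9.5465] [-0.0631  0.0981 -0.0791] 0.0146 65.5028
```

```bash
python3 - <<'E'
from h import *
for y in (-46,-48,-50):
    mv(.1145,y,.02,25,t="twist"); arm.wait(.1); s=rep("")
    if abs(s["wrist_torque"][2])>.6: break
arm.close(20)
mv(.121,y,.02,t="rise")
arm.let_go(); rep("open")
s=arm.sense(); print(s["ft_force"])
mv(.24,y,.15)
P=C+[-.2,.15]
arm.goto([P[0],P[1],.25],[180,0,130])
im=grab_frame("top"); sc_=grab_frame("scene"); cv2.imwrite("pics/raw6.png",im)
cv2.imwrite("pics/t6.png",np.hstack([cv2.resize(im[145:230,280:345],(390,510),interpolation=cv2.INTER_CUBIC),cv2.resize(sc_[155:265,255:340],(394,510),interpolation=cv2.INTER_CUBIC)]))
rep("end")
E
```

```text
twist z0.1145 yaw-46 False 20.67 [0.6616 0.1105 0.1158] [1.798587e+02 1.012000e-01 1.340012e+02] [-0.0098  2.0056  8.3564] [0.0787 0.0325 0.1387] 0.0149 65.5517
 20.77 [0.6616 0.1105 0.1158] [1.798615e+02 9.900000e-02 1.340153e+02] [0.2242 0.5237 8.6743] [0.0693 0.0909 0.1401] 0.0143 65.5517
twist z0.1145 yaw-48 False 21.02 [0.6616 0.1105 0.1158] [1.798566e+02 9.690000e-02 1.320009e+02] [-0.4169  1.1202  8.7987] [0.125  0.095  0.1213] 0.0148 65.554
 21.12 [0.6616 0.1105 0.1157] [1.798602e+02 9.480000e-02 1.320148e+02] [0.4531 1.4391 8.8828] [0.1573 0.1104 0.0936] 0.0146 65.553
twist z0.1145 yaw-50 False 21.37 [0.6616 0.1107 0.1157] [1.798562e+02 8.870000e-02 1.300325e+02] [0.3552 1.5888 9.3987] [0.1981 0.0669 0.4245] 0.0147 66.039
 21.47 [0.6616 0.1107 0.1157] [1.798537e+02 9.000000e-02 1.300470e+02] [0.4932 0.9622 8.8247] [0.206  0.0661 0.4566] 0.0149 66.0296
rise z0.121 yaw-50 False 22.16 [0.6607 0.1105 0.1206] [-1.799893e+02 -3.220000e-02  1.300040e+02] [ 1.7082  2.9523 -3.0331] [ 0.8101 -0.3911  0.2087] 0.0148 64.1645
open 22.84 [0.6608 0.1102 0.121 ] [-1.799982e+02  8.000000e-04  1.299954e+02] [-0.3695 -0.2687 -0.5897] [-0.029   0.0059  0.0048] 0.0855 0.0
[-0.36950851 -0.26872236 -0.58970993]
 z0.24 yaw-50 False 23.78 [0.6605 0.1103 0.2388] [-1.799163e+02 -5.680000e-02  1.299976e+02] [ 0.0195  0.6199 -0.7539] [ 0.0003  0.011  -0.0283] 0.0856 0.0
end 24.87 [0.4618 0.2596 0.2497] [-1.799754e+02 -1.000000e-03  1.299222e+02] [ 0.1431 -0.9292 -0.3032] [-0.0184 -0.0333  0.0076] 0.0852 0.0
```

View pics/t6.png

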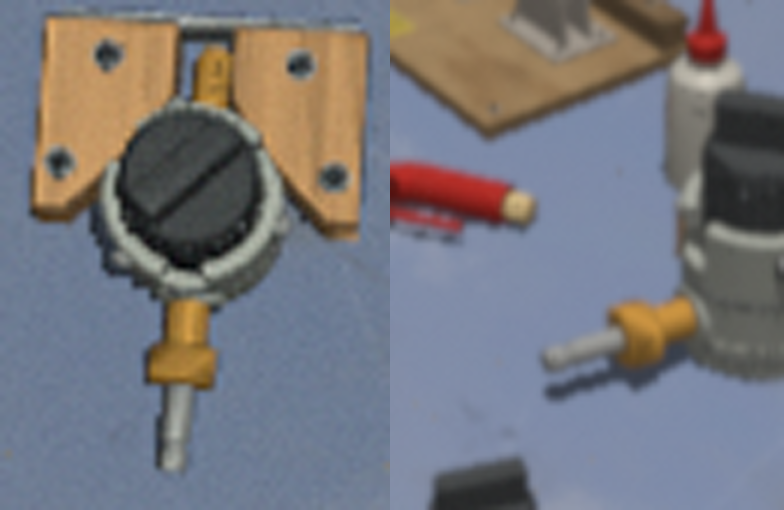

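```bash
python3 - <<'E'
from h import *
t=lambda x,y,z: ray("top",279.6+x/6,144.6+y/6,z)
for n,a in dict(stem=(172,472,.025),reartip=(214,45,.03),top=(190,186,.117),barA=(155,222,.141),barB=(250,145,.141)).items(): print(n,t(*a).round(4))
s=t(172,472,.025);r=t(214,45,.03);d=r-s;print(np.degrees(np.arctan2(d[1],d[0])),(s+.6*d).round(4),np.hypot(*d[:2]))
x,y=t(155,222,.141),t(250,145,.141);e=y-x;print(np.degrees(np.arctan2(e[1],e[0])))
im=cv2.imread("pics/raw6.png")
sc_=grab_frame("scene")
cv2.imwrite("pics/t7.png",cv2.resize(sc_[165:275,300:380],(560,600) if 0 else (436,600),interpolation=cv2.INTER_CUBIC))
E
```

```text
stem [0.5401 0.1228 0.025 ]
reartip [0.7403 0.1022 0.03  ]
top [0.6561 0.1089 0.117 ]
barA [0.6363 0.1223 0.141 ]
barB [0.6684 0.0825 0.141 ]
-5.883023786797195 [0.6602 0.1104 0.028 ] 0.20131058022410966
-51.0810499266713
```

View pics/t7.png

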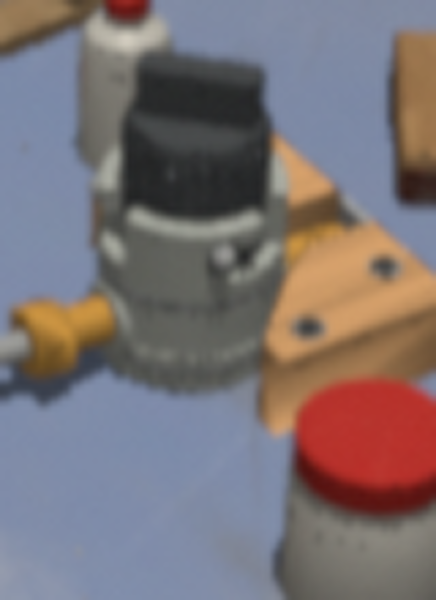

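The last pictures show a pin at the clockwise end of its slot and the bowl sunk and straight. The head is centred at (0.660, 0.110), at yaw -5.9° against -3° for the rest, which is within tolerance. The bottle and jar stand where they were, and the arm is clear.

```bash
python3 -c "
from station import arm
print(arm.job_done(), arm.sense()['clock'])"
```

```text
the job is handed in; nothing more can be done
the job is handed in; nothing more can be done
```

The job is handed in: in the final pictures the filter stands home in the V-rest with the bowl twisted to the stop and sprung up into lock, the bottle, jar and blow gun were not touched, and no verdict was shown.

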